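# Put the kettle on and switch on the inner cooking zone

### The arm

A 7-joint arm with a two-finger parallel gripper is mounted at the origin on the work surface. World frame = base frame: x ahead of the robot, y to its left, z up, the work surface at z = 0. Lengths are in m, angles in rad, forces in N, time in s.
With the tool pointing down it reaches from about 0.4 to 0.875 m from the base axis. Payload 19.3 kg.
Tool frame: the origin (TCP) lies at the very end of the fingers, on their centre line; the grasp point (between the pads) lies 19 mm behind it; z points along the fingers, x is the direction in which the jaws open and shut, and the axes are right-handed (so a half turn about z gives the same grasp; the last joint's range is limited). The gripper opens to 85 mm and grips with 20 to 120 N. Pads are 22 mm wide; open, the fingers measure 114 mm over their backs; the gripper's body (76 mm by 85 mm) begins 54 mm behind the grasp point. The pads swing forward as they close: fully open they stand 13 mm farther back than shut.
Start: joints at [-1.301, 0.521, -0.036, 1.599, 0.021, 1.021, -0.113], TCP at [0.208, 0.589, 0.231] pointing down, gripper open.
Joint ranges: [-2.91, 2.91], [-0.3, 2.13], [-1.5, 1.42], [0.17, 2.43], [-1.26, 4.41], [0.16, 1.93], [-2.52, 2.52]. Speed limits (rad/s): [1.89, 1.89, 2.39, 2.39, 3.01, 3.01, 3.01].

### API

Orientations are given as [roll, pitch, yaw] about the fixed x, y, z axes, in that order (R = Rz(yaw) Ry(pitch) Rx(roll)).
In Python, from workcell import observe, eyes, job_done gives the robot as it stands. The module is installed in compiled form; this text tells all that it offers.
- The arm moves only by the shell command python3 -m pendant 'ROWS' [FORCE]. ROWS is JSON, a list of rows, each an object of numbers: "dx", "dy", "dz": the shift along the tool's x, y, z in mm; "ax", "ay", "az": the turn, a rotation vector about the tool's x, y, z in degrees; "claw": the finger opening in mm, from 0 to 85.4. A call has 1 to 10 rows; each row is the pose to reach, as a shift and turn from the pose commanded when the call began, along the tool's axes at that moment; what a row does not reach only later rows make up. A row lasts 1/12 s, in which the tool goes at most 41.7 mm and 7.16 degrees, less where a joint would pass 70% of its speed; a pose out of reach is approached as far as the arm can. A call with a gripper value outside its range is refused whole. The fingers move at their own pace and stop on an object; FORCE is the grip in N (left out, the last holds). Time passes only in rows, so rows that repeat a pose let the fingers close. It gives the time, the measured TCP pose, the force and the opening at its end, in the units of the state.
- observe(): the state, without advancing time (a new reading comes with each control period).
- eyes.grab_frame(name): name is "scene" or "top" or "wrist"; returns a dict with "image" (420x560x3 uint8, blue, green, red), "fovy" (degrees; the focal length in pixels is half the picture's height over the tangent of half this angle, whatever the lens; pixels are square), "cx", "cy" (the principal point, pixels), "view" (4x4, takes a point from world to camera coordinates). Camera axes: x right, y up, looking along -z (the intrinsics and any distortion apply to the point x, -y, -z); pixel columns grow to the right and rows downward; lengths in m; the calibration is good to about 2 mm. A picture is of the moment at which its call begins. There is no depth.
- job_done(): hands the job in, once; it reports no verdict.
The state is a dict: "clock": time; "qpos": joint angles; "qd": joint speeds; "joint_efforts": joint torques, N m; "position": TCP position; "tool_rot": TCP orientation; "force": force on the tool from outside, world axes, zero at the start; "moment": the same for the moment, N m; "grip_width": finger opening in m.
Only numpy, scipy, OpenCV 4.12 (cv2) and the standard library are available. Lean on these libraries where they do the work, as an engineer would, in place of code of your own. Each camera call takes 0.05 s, during which the arm holds its last target.

### The job

Put the kettle on the middle of the round hotplate, without dropping it. Then switch on the inner zone with the small inner knob of the double knob: turn it clockwise until you feel it come up against its sprung stop, push it on into the stop by about ten degrees and no further, and let go. Do not turn or lean on the outer knob around it, do not tip the kettle, and leave the other things on the table where they are.

Things in the scene. Friction and masses are not known exactly. Their poses are not given: they have to be found in the camera images.
- kettle_grip (a point): Centre of the straight wooden bar on top of the dark steel kettle's rigid arch handle. Bar: 72 mm along the kettle's x axis, 16 mm wide (y), 14 mm high. This point is 152 mm above the kettle's underside, on its vertical axis; 45 mm of free air below the bar. Kettle 0.6 kg, 122 mm across, spout towards its +x, reaching 97 mm from the axis. It starts on the table, to the left or right of the hotplate.
- kettle: The same kettle; origin at the centre of its underside, z up.
- hotplate: Steel hotplate appliance, fixed, 240 (x) by 400 (y) mm, top 50 mm above the table; origin under its centre on the table. Round dark heating disc (160 mm across, 6 mm high) at local y = +90 mm; console with the double knob at local x = -50, y = -130 mm.
- plate_centre (a point): Centre of the heating disc's top face, 56 mm above the table.
- inner_grip (a point): Middle of the inner knob's black grip bar, on the upright axis shared by both knobs, 85.5 mm above the table. Bar: 36 mm along this frame's x axis, 14 mm wide (y), 20 mm high; its foot (a disc 38 mm across and 5 mm thick, turning with it) is just below it, 75.5 mm above the table. The frame turns with the knob. A white line on the bar's top marks its +x end.
- inner (a joint): Turn of the inner knob, rad, growing clockwise seen from above. It starts between 0 and 0.25, turns lightly (0.03 N m) and stays where it is left.
- outer_mark (a point): Black mark on the rim of the outer knob, 30 mm from the axis, at the outer knob's top face. The outer knob is a knurled steel ring knob 62 mm across whose flat top face is 70 mm above the table, 5.5 mm below the foot of the grip bar. It turns very easily (0.02 N m).
- outer: The outer knob; origin on the axis, 50 mm above the table.
- stop (a joint): Travel of the hidden sprung stop inside the console, rad: 0 = untouched, grows as the inner knob pushes it clockwise. It is met somewhere between joint inner = 0.6 and 1.3 (different each time, not to be seen). From there turning takes about 0.2 N m in place of 0.03. The stop stays where it is pushed to, and so does the knob. Wanted: about 0.17 (ten degrees).
- tea_jar: White ceramic tea jar with wooden lid, 84 mm across, 110 mm tall; a bystander; origin at the centre of its underside.
- spice_tin: Small bare metal tin, 38 mm across, 42 mm tall, standing on the console behind the knobs; a bystander; origin at the centre of its underside.
- cup: Blue handleless cup, 68 mm across, 70 mm tall; a bystander; origin at the centre of its underside.
- dish: Small glass dish, 90 mm across, 35 mm tall; a bystander; origin at the centre of its underside.
- dish2: Second small glass dish, 90 mm across, 35 mm tall; a bystander; origin at the centre of its underside.
- sauce_bottle: Amber sauce bottle, 56 mm across, 150 mm tall; a bystander; origin at the centre of its underside.

How it is judged:
By the outcome, as a careful person would: the job done as asked, in the order asked, and still so for the second after the job is handed in, with the robot touching nothing.
It also fails if it takes over 67 s, if anything falls off the work surface, if the arm or the gripper's body presses on something with over 40 N, if the wrist force passes 120 N, or if a joint passes its speed limit or range.

## Working session

There is one attempt and no reset: what is moved stays moved. The work goes in short steps, Python scripts to look and compute and a shell command to move; the robot and the scene stay as the last step left them, time stands still between calls to the robot, and variables do not carry over. Pictures are saved under pics/ and viewed, and the job is handed in when it is done.

```bash
mkdir -p pics; ls
python3 - <<'E'
from workcell import observe, eyes
import cv2
s=observe(); print({k:s[k] for k in('clock','position','tool_rot','force','grip_width')})
for n in("scene","top","wrist"):
    f=eyes.grab_frame(n); cv2.imwrite(f"pics/{n}0.png",f["image"]); print(n,[k for k in f],f["fovy"],f["cx"],f["cy"],f["view"])
    print({k:v for k,v in f.items() if k not in("image","view")})
E
```

```text
pics
{'clock': 0.0, 'position': array([0.20819994, 0.58894531, 0.23071554]), 'tool_rot': array([3.14152319e+00, 1.15380162e-03, 1.23102175e+00]), 'force': array([-0.32249822,  1.11729841, -0.00859314]), 'grip_width': 0.08521065122620995}
scene ['image', 'fovy', 'cx', 'cy', 'view'] 51.85802146430936 277.87261726082835 206.53085428692447 [[ 0.80092914  0.59858994 -0.01423368 -0.40435299]
 [-0.32876282  0.45951274  0.82508366  0.05064499]
 [ 0.50042733 -0.65615404  0.56483126 -1.53718601]
 [ 0.          0.          0.          1.        ]]
{'fovy': 51.85802146430936, 'cx': 277.87261726082835, 'cy': 206.53085428692447}
top ['image', 'fovy', 'cx', 'cy', 'view'] 42.26095999383712 281.4394802000899 214.2650969004908 [[-2.75451199e-02 -9.99619366e-01 -1.54555686e-03  1.44248922e-02]
 [ 9.83746009e-01 -2.73821074e-02  1.77465518e-01 -4.87177957e-01]
 [-1.77440290e-01  3.36787360e-03  9.84125805e-01 -1.55468459e+00]
 [ 0.00000000e+00  0.00000000e+00  0.00000000e+00  1.00000000e+00]]
{'fovy': 42.26095999383712, 'cx': 281.4394802000899, 'cy': 214.2650969004908}
wrist ['image', 'fovy', 'cx', 'cy', 'view'] 70.12354999617054 279.69452143965805 214.4954703708212 [[ 0.33298917  0.94292936 -0.00155991 -0.62403143]
 [-0.90410296  0.31880718 -0.28453439  0.0376658 ]
 [-0.26779852  0.09615719  0.95866456 -0.37852812]
 [ 0.          0.          0.          1.        ]]
{'fovy': 70.12354999617054, 'cx': 279.69452143965805, 'cy': 214.4954703708212}
```

View pics/top0.png

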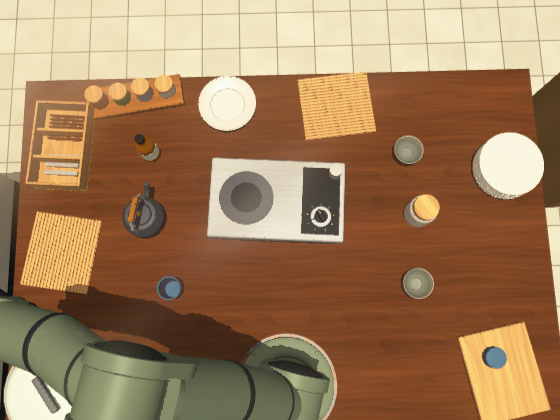

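View pics/scene0.png

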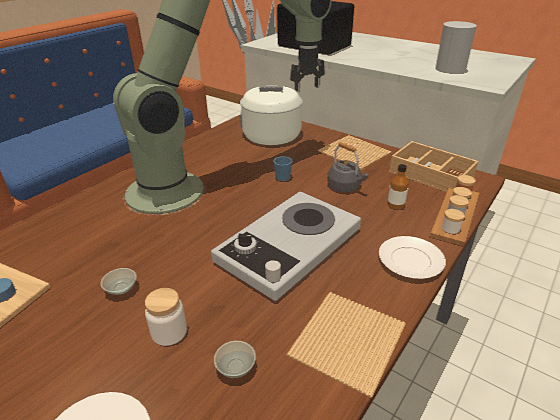

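View pics/wrist0.png

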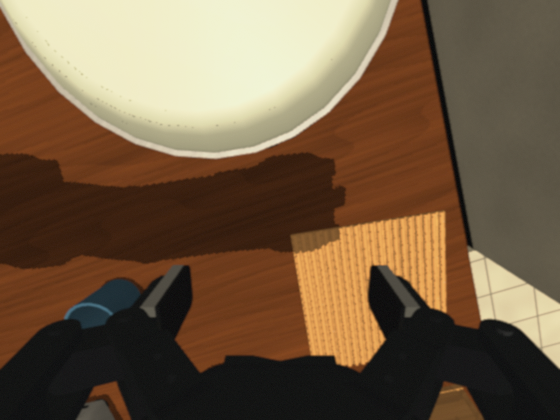

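Top view: kettle near (143,215) with its bar at (136,211), heating disc at (246,197), and knob at (320,216). The cup is at (169,288) and the bottle at (147,150). Next I'll zoom in and measure.

```bash
cat > h.py <<'E'
import numpy as np, cv2
from workcell import observe, eyes
from scipy.spatial.transform import Rotation as R
def K(f):
    h=f["image"].shape[0]; fl=h/2/np.tan(np.radians(f["fovy"])/2); return fl
def ray(f,u,v):
    fl=K(f); V=np.array(f["view"]); d=np.array([(u-f["cx"])/fl,-(v-f["cy"])/fl,-1.])
    Rm=V[:3,:3]; return -Rm.T@V[:3,3], Rm.T@d
def onz(f,u,v,z):
    o,d=ray(f,u,v); return o+d*(z-o[2])/d[2]
def proj(f,p):
    V=np.array(f["view"]); c=V[:3,:3]@np.asarray(p,float)+V[:3,3]; fl=K(f)
    return np.array([f["cx"]+fl*c[0]/-c[2], f["cy"]-fl*c[1]/-c[2]])
def tri(l):
    A=np.zeros((3,3));b=np.zeros(3)
    for f,u,v in l:
        o,d=ray(f,u,v);d=d/np.linalg.norm(d);P=np.eye(3)-np.outer(d,d);A+=P;b+=P@o
    p=np.linalg.solve(A,b); return p
def crop(f,x,y,w,h,s,name):
    im=f["image"][y:y+h,x:x+w]; cv2.imwrite("pics/"+name,cv2.resize(im,None,fx=s,fy=s,interpolation=cv2.INTER_CUBIC))
def tgt(p):  # shift in tool axes (mm) from measured pose to world TCP p
    s=observe(); Rm=R.from_euler('xyz',s['tool_rot']).as_matrix(); return Rm.T@(np.asarray(p)-s['position'])*1000
E
python3 - <<'E'
from h import *
t=eyes.grab_frame("top"); s=eyes.grab_frame("scene")
crop(t,105,120,100,75*2-15,5,"t_k.png") if 0 else crop(t,110,175,70,70,8,"t_k.png")
crop(t,200,150,150,100,5,"t_h.png"); crop(s,200,190,170,110,4,"s_h.png"); crop(s,310,130,70,70,8,"s_k.png")
E
```

```text
(no output)
```

View pics/t_k.png

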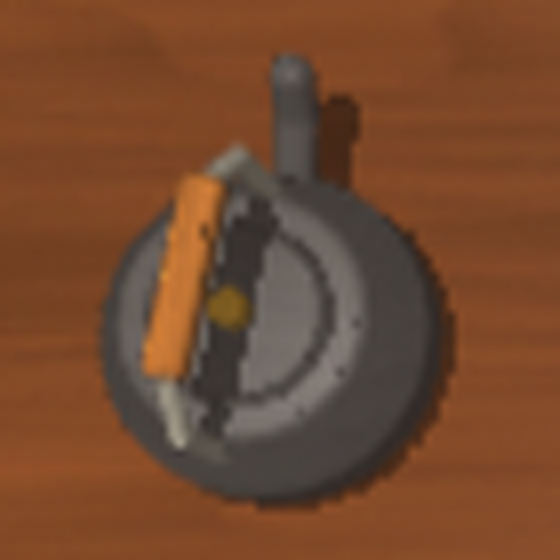

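View pics/t_h.png

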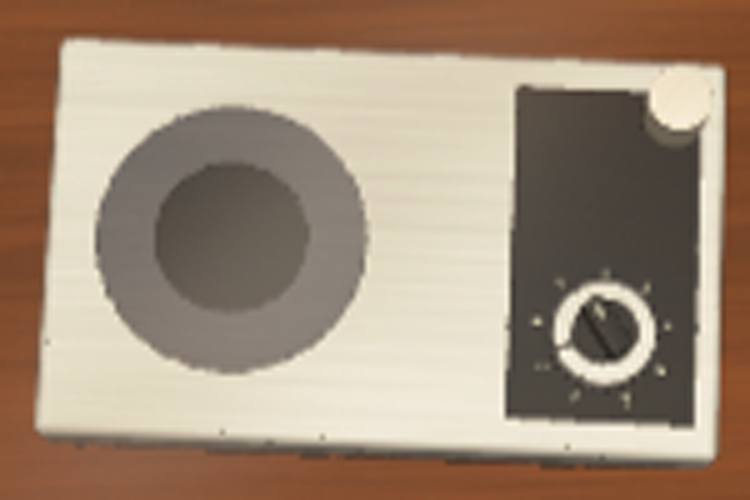

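View pics/s_k.png

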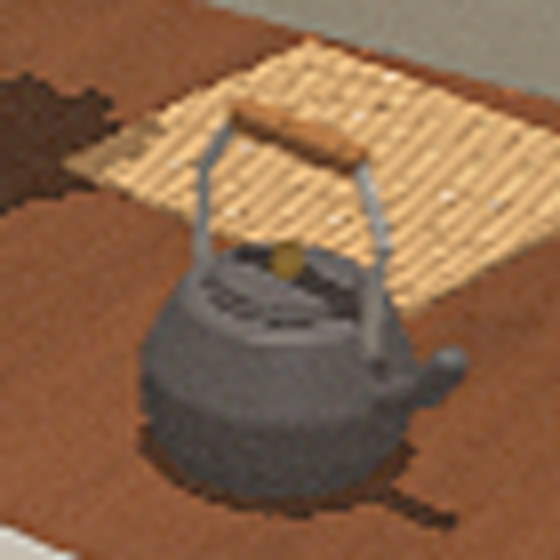

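View pics/s_h.png

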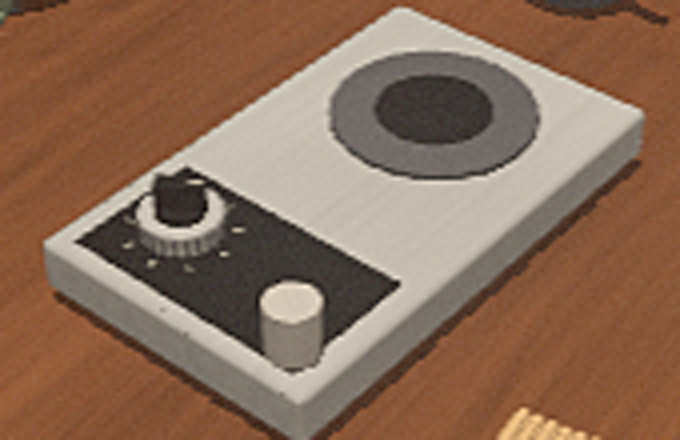

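Run:
```python
from h import *
t=eyes.grab_frame("top"); s=eyes.grab_frame("scene")
# kettle bar
def orange(f,x,y,w,h):
    im=f["image"][y:y+h,x:x+w]; hsv=cv2.cvtColor(im,cv2.COLOR_BGR2HSV)
    m=cv2.inRange(hsv,(8,165,150),(22,255,255)); n,l,st,c=cv2.connectedComponentsWithStats(m)
    for i in range(1,n):
        if st[i,4]>15: print(st[i],c[i]+[x,y])
    return m
m=orange(t,125,190,25,40); 
ys,xs=np.nonzero(m); r=cv2.minAreaRect(np.c_[xs+125,ys+190].astype(np.float32)); print("rect",r)
orange(s,335,140,25,14)
bt=[(110+203/8,175+180/8),(110+165/8,175+375/8)]
p=[onz(t,u,v,.159) for u,v in bt]; print("bar ends top",p, (p[0]+p[1])/2, np.linalg.norm(p[0]-p[1]), np.degrees(np.arctan2(*(p[0]-p[1])[[1,0]])))
bs=[(310+235/8,130+112/8),(310+362/8,130+152/8)]
q=[onz(s,u,v,.152) for u,v in bs]; print("bar scene",q,(q[0]+q[1])/2,np.degrees(np.arctan2(*(q[1]-q[0])[[1,0]])))
print("tri",tri([(t,*np.mean(bt,0)),(s,*np.mean(bs,0))]))
# disc
cs={}
for n,f,x,y,sc,box in(("t",t,200,150,5,(95,105,368,373)),("s",s,200,190,4,(330,50,540,180))):
    c=np.array([x+(box[0]+box[2])/2/sc,y+(box[1]+box[3])/2/sc]); cs[n]=c; print("disc",n,onz(f,*c,.056))
print("tri disc",tri([(t,*cs["t"]),(s,*cs["s"])]))
# console: outer ring
print("ring top",onz(t,200+604/5,150+333/5,.070)); print("ring scene",onz(s,200+181/4,190+212/4,.070))
# corners of hotplate top (top view)
for c in[(63,40),(723,68),(715,460),(38,432)]: print(onz(t,200+c[0]/5,150+c[1]/5,.05))
for c in[(400,10),(640,112),(300,405),(48,245)]: print('s',onz(s,200+c[0]/4,190+c[1]/4,.05))
```

```text
[  3   7  10  25 120] [132.06666667 209.075     ]
rect ((132.0294189453125, 209.1176300048828), (4.880936145782471, 24.947002410888672), 12.52880573272705)
bar ends top [array([0.52441843, 0.40039547, 0.159     ]), array([0.45697037, 0.41194965, 0.159     ])] [0.4906944  0.40617256 0.159     ] 0.06843054981398104 -9.720697042194416
bar scene [array([0.46112272, 0.41767186, 0.152     ]), array([0.52399923, 0.41546357, 0.152     ])] [0.49256098 0.41656771 0.152     ] -2.011466057581342
tri [0.4937479  0.40924476 0.15435686]
disc t [0.53709952 0.1027011  0.056     ]
disc s [0.54664027 0.10042708 0.056     ]
tri disc [0.54057948 0.10490398 0.05005005]
ring top [ 0.47261079 -0.11247472  0.07      ]
ring scene [ 0.47787395 -0.11177634  0.07      ]
[0.6625925  0.20171218 0.05      ]
[ 0.63430492 -0.19135056  0.05      ]
[ 0.39950371 -0.17538419  0.05      ]
[0.42681299 0.2174491  0.05      ]
s [0.43730146 0.21400862 0.05      ]
s [0.66598162 0.20093332 0.05      ]
s [ 0.64168386 -0.19367754  0.05      ]
s [ 0.40986283 -0.17469955  0.05      ]
```

Run:
```python
from h import *
st=observe(); Rt=R.from_euler('xyz',st['tool_rot']).as_matrix()
for n in("top","scene","wrist"):
    f=eyes.grab_frame(n); V=f["view"]; c=-V[:3,:3].T@V[:3,3]; print(n,"cam",c,"look",-V[2,:3],"tcp px",proj(f,st['position']))
    if n=="wrist":
        print("cam in tool",Rt.T@(c-st['position']),"look tool",Rt.T@-V[2,:3],"cam x in tool",Rt.T@V[0,:3])
    if n=="scene":
        for p in [st['position']]: u=proj(f,p).astype(int); crop(f,u[0]-35,u[1]-50,70,70,8,"s_tcp.png")
t=eyes.grab_frame("top")
print("spout",onz(t,110+290/8,175+65/8,.09),"lid knob",onz(t,110+228/8,175+308/8,.10))
print("move to over kettle", tgt([.492,.41,.26]))
```

```text
top cam [0.20379302 0.00631542 1.61648481] look [ 0.17744029 -0.00336787 -0.98412581] tcp px [ 49.82870556 316.93901132]
scene cam [ 1.10975818 -0.7898612   0.82070893] look [-0.50042733  0.65615404 -0.56483126] tcp px [306.47717647  93.08510426]
wrist cam [0.14052319 0.61293017 0.37307633] look [ 0.26801901 -0.09535151 -0.95868342] tcp px [280.21679152 268.90031212]
cam in tool [-0.00024229 -0.07179447 -0.14193401] look tool [-2.64138201e-04  2.84463023e-01  9.58686976e-01] cam x in tool [ 9.99999897e-01 -2.78068457e-04  3.58029656e-04]
spout [0.58114762 0.38852474 0.09      ] lid knob [0.49071065 0.40654418 0.1       ]
move to over kettle [-74.40537313 327.20782747 -28.74606738]
```

View pics/s_tcp.png

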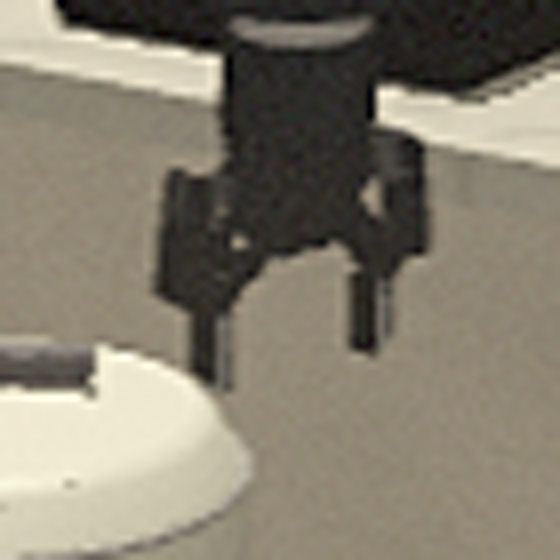

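```bash
python3 -m pendant '[{"dx":-7,"dy":30,"dz":-10},{"dx":-16,"dy":70,"dz":-20},{"dx":-24,"dy":107,"dz":-29,"az":-3},{"dx":-32,"dy":143,"dz":-29,"az":-5},{"dx":-41,"dy":180,"dz":-29,"az":-7},{"dx":-49,"dy":217,"dz":-29,"az":-9.5},{"dx":-57,"dy":253,"dz":-29,"az":-9.5},{"dx":-66,"dy":289,"dz":-29,"az":-9.5},{"dx":-74,"dy":327,"dz":-29,"az":-9.5},{"dx":-74,"dy":327,"dz":-29,"az":-9.5}]'
python3 - <<'E'
from h import *
f=eyes.grab_frame("wrist"); cv2.imwrite("pics/w1.png",f["image"]); st=observe(); print(st['position'],st['tool_rot'],st['clock'],proj(f,[.492,.41,.159]))
E
```

```text
[0.20830495 0.58926703 0.23131806] [-3.14155385e+00 -2.55431488e-05  1.23096954e+00] 0.6 [210.07426872 516.32108469]schema error: expected keys dx, dy, dz, ax, ay, az, claw
```

View pics/w1.png

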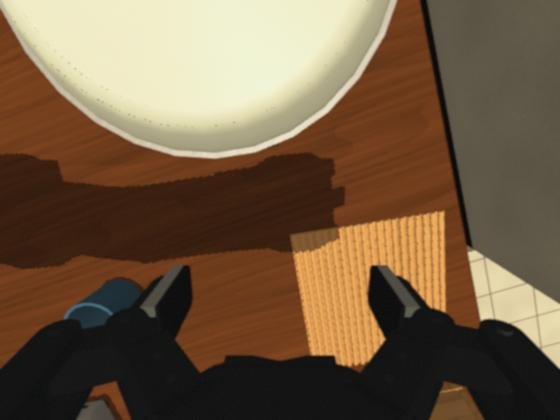

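The pendant needs every key in each row, so I'll write them all.

```bash
python3 -m pendant '[{"dx":-7,"dy":30,"dz":-10,"ax":0,"ay":0,"az":0,"claw":85},{"dx":-16,"dy":70,"dz":-20,"ax":0,"ay":0,"az":0,"claw":85},{"dx":-24,"dy":107,"dz":-29,"ax":0,"ay":0,"az":-3,"claw":85},{"dx":-32,"dy":143,"dz":-29,"ax":0,"ay":0,"az":-5,"claw":85},{"dx":-41,"dy":180,"dz":-29,"ax":0,"ay":0,"az":-7,"claw":85},{"dx":-49,"dy":217,"dz":-29,"ax":0,"ay":0,"az":-9.5,"claw":85},{"dx":-57,"dy":253,"dz":-29,"ax":0,"ay":0,"az":-9.5,"claw":85},{"dx":-66,"dy":289,"dz":-29,"ax":0,"ay":0,"az":-9.5,"claw":85},{"dx":-74,"dy":327,"dz":-29,"ax":0,"ay":0,"az":-9.5,"claw":85},{"dx":-74,"dy":327,"dz":-29,"ax":0,"ay":0,"az":-9.5,"claw":85}]'
python3 - <<'E'
from h import *
f=eyes.grab_frame("wrist"); cv2.imwrite("pics/w1.png",f["image"]); st=observe(); print(st['position'],st['tool_rot'],st['clock'],proj(f,[.492,.41,.159]))
E
```

```text
clock: 1.43
position: [0.4987, 0.4044, 0.2602]
tool_rot: [3.138, 0.002, 1.388]
force: [1.6, 0.2, 0.1]
grip_width: 0.0851
[0.495501   0.40712179 0.26008727] [3.14021491e+00 1.06984381e-03 1.39076319e+00] 1.4833 [285.58374086 205.21925137]
```

View pics/w1.png

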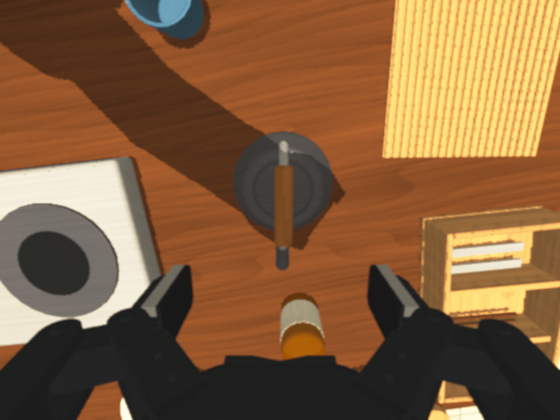

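Wrist view: the bar runs from (285,165) to (284,246), vertical in the image, so the yaw is aligned. Its centre (284.5,205.5) agrees with the prediction.

Run:
```python
from h import *
f=eyes.grab_frame("wrist"); im=f["image"]; hsv=cv2.cvtColor(im,cv2.COLOR_BGR2HSV)
m=cv2.inRange(hsv[160:252,268:300],(5,120,60),(22,255,160))
crop(f,240,120,90,160,4,"w1c.png")
p=[onz(f,u,v,.159) for u,v in((285,165),(284,246))]; c=(p[0]+p[1])/2; print(p,c,np.linalg.norm(p[0]-p[1]))
print("tcp target",tgt([c[0],c[1],.133]), observe()['tool_rot'])
print("bottle",onz(f,300,340,.15))
d=[onz(f,u,v,.056) for u,v in((55,203),(55,319))]; print("disc approx",d,np.mean(d,0))
```

```text
[array([0.45549474, 0.41815439, 0.159     ]), array([0.52468544, 0.40505833, 0.159     ])] [0.49009009 0.41160636 0.159     ] 0.0704191714854342
tcp target [  1.91894662  -3.61382112 127.07167024] [3.14146228e+00 3.76242421e-04 1.39376778e+00]
bottle [0.63131541 0.40255454 0.15      ]
disc approx [array([0.46401549, 0.13937243, 0.056     ]), array([0.61659919, 0.07641354, 0.056     ])] [0.54030734 0.10789299 0.056     ]
```

View pics/w1c.png

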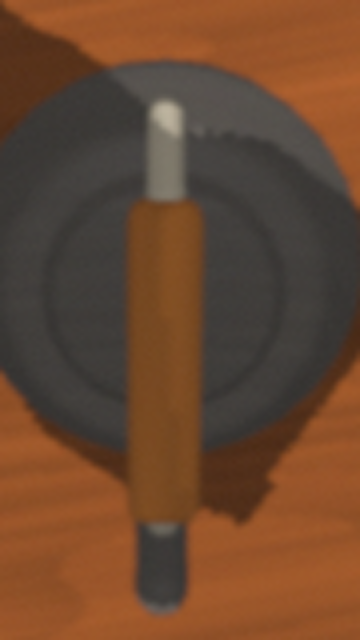

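```bash
python3 -m pendant '[{"dx":-1,"dy":0,"dz":25,"ax":0,"ay":0,"az":0,"claw":70},{"dx":-1,"dy":0,"dz":55,"ax":0,"ay":0,"az":0,"claw":70},{"dx":-1,"dy":0,"dz":80,"ax":0,"ay":0,"az":0,"claw":60},{"dx":-1,"dy":0,"dz":100,"ax":0,"ay":0,"az":0,"claw":60},{"dx":-1,"dy":0,"dz":115,"ax":0,"ay":0,"az":0,"claw":60},{"dx":-1,"dy":0,"dz":123,"ax":0,"ay":0,"az":0,"claw":60},{"dx":-1,"dy":0,"dz":127,"ax":0,"ay":0,"az":0,"claw":60},{"dx":-1,"dy":0,"dz":127,"ax":0,"ay":0,"az":0,"claw":60}]' 40
python3 - <<'E'
from h import *
for n in("wrist","scene"):
    f=eyes.grab_frame(n)
    if n=="scene": crop(f,300,90,110,110,5,"s2.png")
    else: cv2.imwrite("pics/w2.png",f["image"])
st=observe(); print(st['position'],st['tool_rot'])
E
```

```text
clock: 2.2
position: [0.4912, 0.4099, 0.1331]
tool_rot: [-3.141, 0.0, 1.398]
force: [-0.7, 0.8, -0.1]
grip_width: 0.06
[0.4918767  0.41009155 0.1342267 ] [ 3.14098350e+00 -1.01222000e-03  1.39716962e+00]
```

View pics/w2.png

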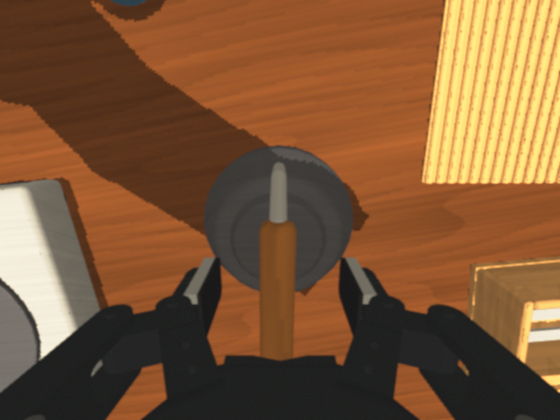

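View pics/s2.png

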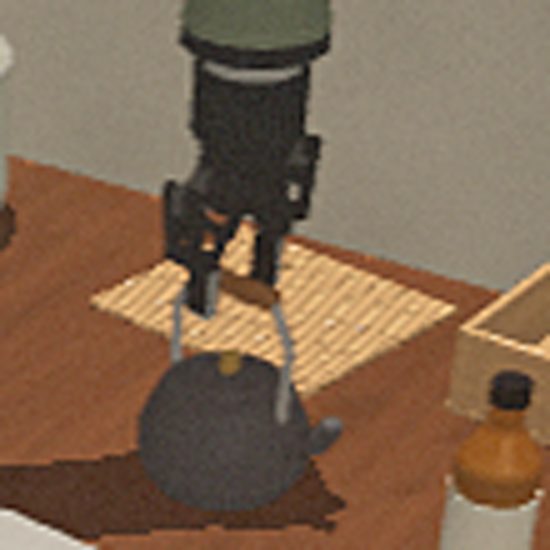

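The bar sits centred between the fingers: bar at column 278, finger midpoint at 279. I'll close on it.

```bash
python3 -m pendant '[{"dx":0,"dy":0,"dz":0,"ax":0,"ay":0,"az":0,"claw":30},{"dx":0,"dy":0,"dz":0,"ax":0,"ay":0,"az":0,"claw":10},{"dx":0,"dy":0,"dz":0,"ax":0,"ay":0,"az":0,"claw":5},{"dx":0,"dy":0,"dz":0,"ax":0,"ay":0,"az":0,"claw":5},{"dx":0,"dy":0,"dz":0,"ax":0,"ay":0,"az":0,"claw":5},{"dx":0,"dy":0,"dz":0,"ax":0,"ay":0,"az":0,"claw":5}]' 80
python3 -m pendant '[{"dx":0,"dy":0,"dz":-4,"ax":0,"ay":0,"az":0,"claw":5},{"dx":0,"dy":0,"dz":-10,"ax":0,"ay":0,"az":0,"claw":5},{"dx":0,"dy":0,"dz":-20,"ax":0,"ay":0,"az":0,"claw":5},{"dx":0,"dy":0,"dz":-35,"ax":0,"ay":0,"az":0,"claw":5},{"dx":0,"dy":0,"dz":-52,"ax":0,"ay":0,"az":0,"claw":5},{"dx":0,"dy":0,"dz":-70,"ax":0,"ay":0,"az":0,"claw":5},{"dx":0,"dy":0,"dz":-85,"ax":0,"ay":0,"az":0,"claw":5},{"dx":0,"dy":0,"dz":-95,"ax":0,"ay":0,"az":0,"claw":5},{"dx":0,"dy":0,"dz":-100,"ax":0,"ay":0,"az":0,"claw":5},{"dx":0,"dy":0,"dz":-100,"ax":0,"ay":0,"az":0,"claw":5}]'
python3 - <<'E'
from h import *
for n in("wrist","scene"):
    f=eyes.grab_frame(n)
    if n=="scene": crop(f,300,60,110,130,4,"s3.png")
    else: cv2.imwrite("pics/w3.png",f["image"])
st=observe(); print(st['position'],st['tool_rot'],st['moment'])
print(tgt([.541,.105,.235]))
E
```

```text
clock: 2.8
position: [0.4921, 0.4092, 0.1338]
tool_rot: [3.141, -0.0, 1.396]
force: [-1.1, -3.0, 6.4]
grip_width: 0.0145
clock: 3.63
position: [0.492, 0.4097, 0.2344]
tool_rot: [3.141, -0.001, 1.397]
force: [-0.2, 0.7, -5.8]
grip_width: 0.0146
[0.49150751 0.40928421 0.23265839] [-3.14102948e+00  7.73920049e-04  1.39678913e+00] [-0.05205078  0.02509009  0.01130818]
[-291.12225537  101.42474248   -2.17342293]
```

View pics/w3.png

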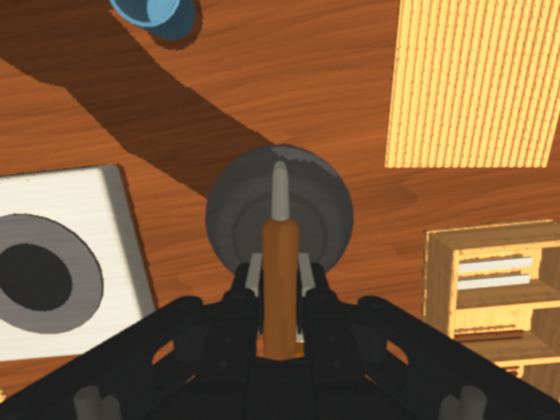

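View pics/s3.png

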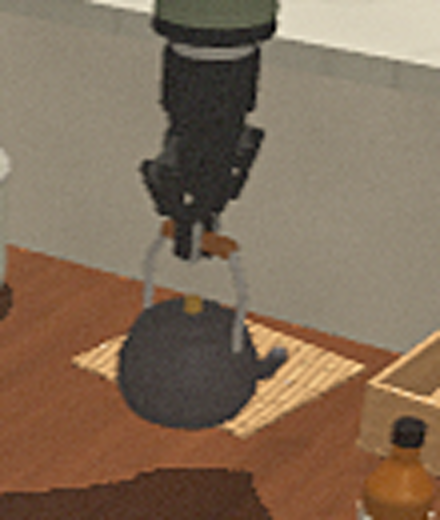

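The kettle is held level and clear of the table. I'll move halfway, then measure the disc from the wrist.

```bash
python3 -m pendant '[{"dx":-6,"dy":2,"dz":0,"ax":0,"ay":0,"az":0,"claw":5},{"dx":-20,"dy":7,"dz":0,"ax":0,"ay":0,"az":0,"claw":5},{"dx":-40,"dy":14,"dz":0,"ax":0,"ay":0,"az":0,"claw":5},{"dx":-62,"dy":22,"dz":0,"ax":0,"ay":0,"az":0,"claw":5},{"dx":-85,"dy":30,"dz":0,"ax":0,"ay":0,"az":0,"claw":5},{"dx":-105,"dy":37,"dz":0,"ax":0,"ay":0,"az":0,"claw":5},{"dx":-120,"dy":42,"dz":0,"ax":0,"ay":0,"az":0,"claw":5},{"dx":-128,"dy":44,"dz":0,"ax":0,"ay":0,"az":0,"claw":5},{"dx":-130,"dy":45,"dz":0,"ax":0,"ay":0,"az":0,"claw":5},{"dx":-130,"dy":45,"dz":0,"ax":0,"ay":0,"az":0,"claw":5}]'
python3 - <<'E'
from h import *
f=eyes.grab_frame("wrist"); cv2.imwrite("pics/w4.png",f["image"]); np.savez("w4.npz",**f)
print(observe()['position'])
E
```

```text
clock: 4.57
position: [0.5137, 0.2731, 0.2332]
tool_rot: [-3.141, 0.0, 1.396]
force: [-0.9, 0.5, -6.0]
grip_width: 0.0147
[0.51344921 0.27409608 0.23322608]
```

View pics/w4.png

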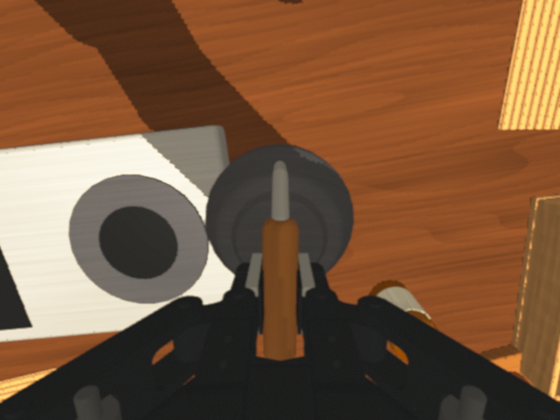

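The disc is fully visible, with the outer ring centred near (139,238) and the inner circle at (139,242). I'll back-project the contours and fit circles in the plane.

Run:
```python
from h import *
f=dict(np.load("w4.npz")); f={k:(v if v.ndim else float(v)) for k,v in f.items()}
g=cv2.cvtColor(f["image"],cv2.COLOR_BGR2GRAY)
print("samples",[int(g[238,x]) for x in range(55,230,6)],[int(g[y,139]) for y in range(160,320,6)])
def fit(P):
    A=np.c_[2*P,np.ones(len(P))];x=np.linalg.lstsq(A,(P**2).sum(1),rcond=None)[0]; return x[:2],np.sqrt(x[2]+x[:2]@x[:2])
# radial edge search for outer (bright->grey) and inner (grey->dark)
for name,r0,r1 in(("outer",52,85),("inner",28,48)):
    P=[]
    for a in np.radians(np.arange(60,290,3)):  # away from kettle
        rs=np.arange(r0,r1,.5); v=cv2.GaussianBlur(g,(3,3),0)[np.clip((240+rs*np.sin(a)).astype(int),0,419),np.clip((139+rs*np.cos(a)).astype(int),0,559)].astype(float)
        d=v[4:]-v[:-4]; i=d.argmax()
        if d[i]>20: P.append(onz(f,139+(rs[i]+1)*np.cos(a),240+(rs[i]+1)*np.sin(a),.056)[:2])
    P=np.array(P); c,r=fit(P)
    for _ in range(3):
        e=abs(np.linalg.norm(P-c,axis=1)-r); c,r=fit(P[e<max(.002,1.5*np.median(e))])
    print(name,len(P),c,r,np.median(e))
```

```text
samples [239, 239, 237, 112, 112, 111, 110, 105, 42, 44, 43, 45, 45, 43, 45, 45, 44, 45, 47, 48, 57, 115, 114, 114, 115, 113, 52, 57, 60, 60] [245, 247, 248, 111, 114, 113, 112, 113, 48, 48, 45, 46, 46, 45, 44, 44, 44, 44, 42, 42, 108, 110, 113, 109, 219, 229, 228]
outer 77 [0.54209367 0.1041485 ] 0.07887647836716519 0.00036518852841647964
inner 77 [0.54250708 0.10328478] 0.04446686552603686 0.0004241991421884139
```

Run:
```python
from h import *
f=dict(np.load("w4.npz")); f={k:(v if v.ndim else float(v)) for k,v in f.items()}
st=observe(); p=st['position']; crop(f,200,130,160,130,5,"w4c.png")
e=onz(f,280.5,219,p[2]+.026); Rt=R.from_euler('xyz',st['tool_rot']).as_matrix()
print("end in tool",Rt.T@(e-p)*1000)
k=onz(f,280,165,p[2]+.0); print(Rt.T@(k-p)*1000)
print("shift",tgt([.5423,.104,.235]))
```

```text
end in tool [ -0.90983204 -35.21002784 -25.99336555]
[-1.10561485e+00 -5.37355723e+01  1.02135193e-02]
shift [-162.54976616   57.81349248   -1.83457573]
```

View pics/w4c.png

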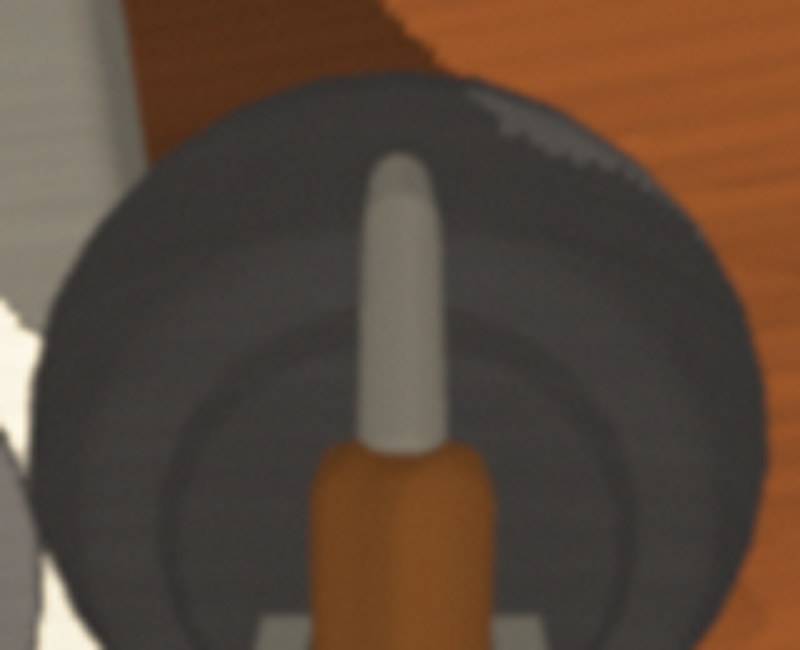

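```bash
python3 -m pendant '[{"dx":-7,"dy":3,"dz":0,"ax":0,"ay":0,"az":0,"claw":5},{"dx":-24,"dy":8,"dz":0,"ax":0,"ay":0,"az":0,"claw":5},{"dx":-48,"dy":17,"dz":0,"ax":0,"ay":0,"az":0,"claw":5},{"dx":-75,"dy":27,"dz":0,"ax":0,"ay":0,"az":0,"claw":5},{"dx":-102,"dy":37,"dz":0,"ax":0,"ay":0,"az":0,"claw":5},{"dx":-128,"dy":46,"dz":0,"ax":0,"ay":0,"az":0,"claw":5},{"dx":-147,"dy":53,"dz":0,"ax":0,"ay":0,"az":0,"claw":5},{"dx":-158,"dy":57,"dz":0,"ax":0,"ay":0,"az":0,"claw":5},{"dx":-163,"dy":58,"dz":0,"ax":0,"ay":0,"az":0,"claw":5},{"dx":-163,"dy":58,"dz":0,"ax":0,"ay":0,"az":0,"claw":5}]'
python3 -m pendant '[{"dx":0,"dy":0,"dz":6,"ax":0,"ay":0,"az":0,"claw":5},{"dx":0,"dy":0,"dz":16,"ax":0,"ay":0,"az":0,"claw":5},{"dx":0,"dy":0,"dz":26,"ax":0,"ay":0,"az":0,"claw":5},{"dx":0,"dy":0,"dz":33,"ax":0,"ay":0,"az":0,"claw":5},{"dx":0,"dy":0,"dz":37,"ax":0,"ay":0,"az":0,"claw":5},{"dx":0,"dy":0,"dz":39,"ax":0,"ay":0,"az":0,"claw":5},{"dx":0,"dy":0,"dz":39,"ax":0,"ay":0,"az":0,"claw":5}]'
python3 - <<'E'
from h import *
f=eyes.grab_frame("wrist"); cv2.imwrite("pics/w5.png",f["image"])
f=eyes.grab_frame("scene"); crop(f,240,100,150,150,4,"s5.png")
st=observe(); print(st['position'],st['force'],tgt([.5423,.104,.190]))
E
```

```text
clock: 5.45
position: [0.5425, 0.1029, 0.2332]
tool_rot: [-3.141, 0.0, 1.396]
force: [-0.8, -0.7, -6.4]
grip_width: 0.0144
clock: 6.03
position: [0.5423, 0.1032, 0.1937]
tool_rot: [-3.141, 0.0, 1.397]
force: [-0.4, 0.7, -5.7]
grip_width: 0.0143
[0.5426833  0.10314835 0.19449828] [-0.28039191 -0.98391111 -5.13915997] [ 0.77181499 -0.52645884  4.49820566]
```

View pics/w5.png

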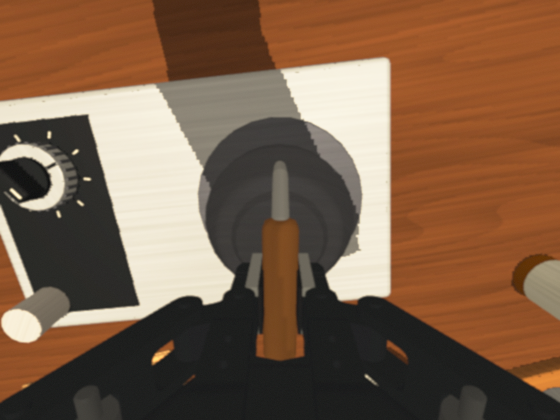

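View pics/s5.png

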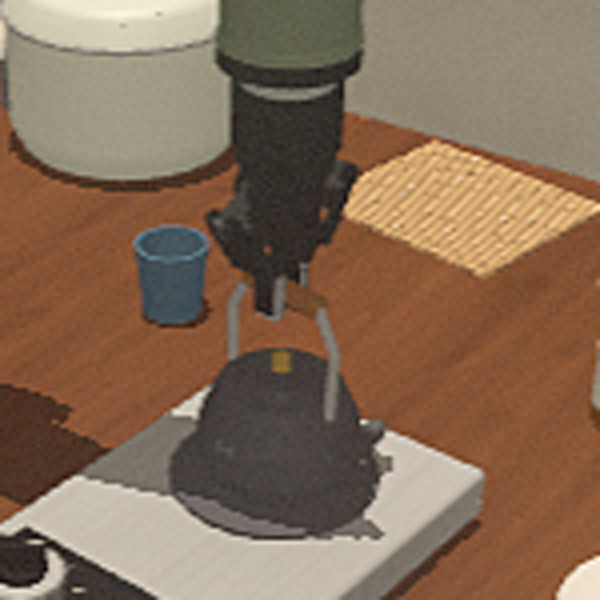

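```bash
python3 -m pendant '[{"dx":0,"dy":0,"dz":1.5,"ax":0,"ay":0,"az":0,"claw":5},{"dx":0,"dy":0,"dz":3,"ax":0,"ay":0,"az":0,"claw":5},{"dx":0,"dy":0,"dz":4,"ax":0,"ay":0,"az":0,"claw":5},{"dx":0,"dy":0,"dz":4,"ax":0,"ay":0,"az":0,"claw":5}]'
python3 -m pendant '[{"dx":0,"dy":0,"dz":0.5,"ax":0,"ay":0,"az":0,"claw":5},{"dx":0,"dy":0,"dz":0.5,"ax":0,"ay":0,"az":0,"claw":5}]'
```

```text
clock: 6.47
position: [0.5424, 0.1031, 0.1902]
tool_rot: [-3.141, 0.0, 1.397]
force: [0.1, -1.0, -6.1]
grip_width: 0.0145
clock: 6.63
position: [0.5426, 0.103, 0.1899]
tool_rot: [3.141, -0.0, 1.397]
force: [0.7, 0.0, -4.9]
grip_width: 0.0146
```

```bash
python3 -m pendant '[{"dx":0,"dy":0,"dz":0.5,"ax":0,"ay":0,"az":0,"claw":5},{"dx":0,"dy":0,"dz":0.5,"ax":0,"ay":0,"az":0,"claw":5}]';python3 -m pendant '[{"dx":0,"dy":0,"dz":0.5,"ax":0,"ay":0,"az":0,"claw":5},{"dx":0,"dy":0,"dz":0.5,"ax":0,"ay":0,"az":0,"claw":5}]'
```

```text
clock: 6.8
position: [0.5427, 0.1029, 0.1899]
tool_rot: [3.141, -0.0, 1.397]
force: [-2.5, -2.9, 3.9]
grip_width: 0.0146
clock: 6.97
position: [0.5429, 0.1029, 0.1898]
tool_rot: [3.14, -0.0, 1.396]
force: [-5.7, -3.1, 13.9]
grip_width: 0.0149
```

```bash
python3 -m pendant '[{"dx":0,"dy":0,"dz":-0.8,"ax":0,"ay":0,"az":0,"claw":5},{"dx":0,"dy":0,"dz":-0.8,"ax":0,"ay":0,"az":0,"claw":20},{"dx":0,"dy":0,"dz":-0.8,"ax":0,"ay":0,"az":0,"claw":30},{"dx":0,"dy":0,"dz":-0.8,"ax":0,"ay":0,"az":0,"claw":45},{"dx":0,"dy":0,"dz":-0.8,"ax":0,"ay":0,"az":0,"claw":55},{"dx":0,"dy":0,"dz":-0.8,"ax":0,"ay":0,"az":0,"claw":55}]'
python3 -m pendant '[{"dx":0,"dy":0,"dz":-5,"ax":0,"ay":0,"az":0,"claw":55},{"dx":0,"dy":0,"dz":-15,"ax":0,"ay":0,"az":0,"claw":55},{"dx":0,"dy":0,"dz":-35,"ax":0,"ay":0,"az":0,"claw":55},{"dx":0,"dy":0,"dz":-60,"ax":0,"ay":0,"az":0,"claw":55},{"dx":0,"dy":0,"dz":-80,"ax":0,"ay":0,"az":0,"claw":55},{"dx":0,"dy":0,"dz":-95,"ax":0,"ay":0,"az":0,"claw":55},{"dx":0,"dy":0,"dz":-100,"ax":0,"ay":0,"az":0,"claw":55},{"dx":0,"dy":0,"dz":-100,"ax":0,"ay":0,"az":0,"claw":55}]'
python3 - <<'E'
from h import *
f=eyes.grab_frame("wrist"); cv2.imwrite("pics/w6.png",f["image"])
f=eyes.grab_frame("scene"); crop(f,200,120,190,150,4,"s6.png")
E
```

```text
clock: 7.47
position: [0.5426, 0.1031, 0.1896]
tool_rot: [3.142, -0.0, 1.397]
force: [0.4, 0.1, 0.0]
grip_width: 0.0552
clock: 8.13
position: [0.543, 0.1032, 0.2913]
tool_rot: [3.139, -0.001, 1.397]
force: [0.5, 0.2, -0.2]
grip_width: 0.0553
```

View pics/w6.png

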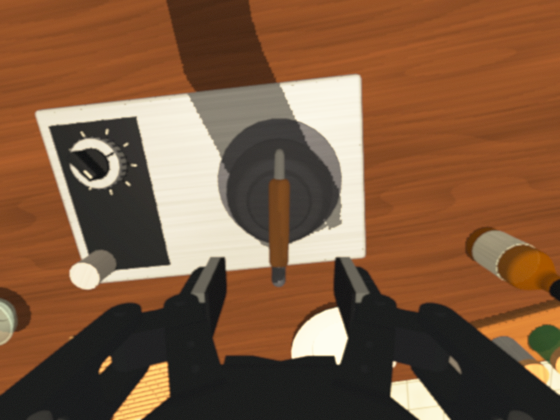

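View pics/s6.png

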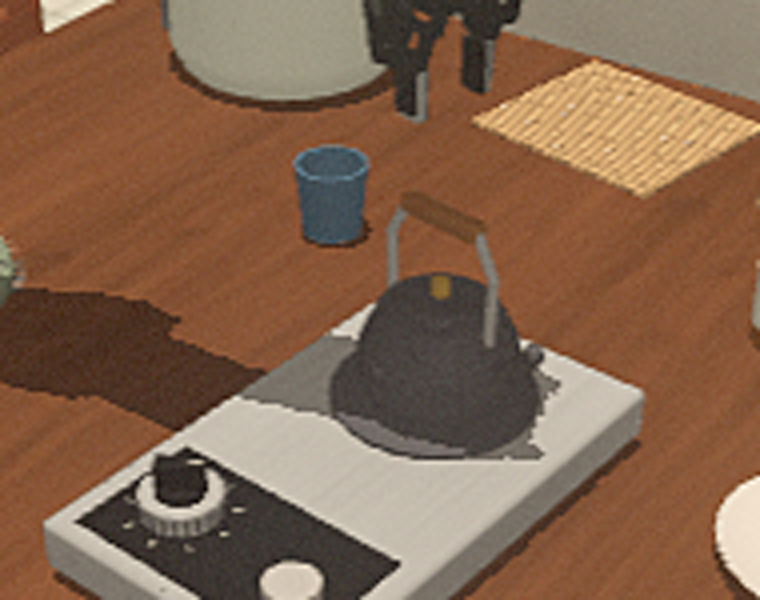

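The kettle stands upright on the disc. Next I'll go over to the knob.

Run:
```python
from h import *
print(tgt([.476,-.112,.25]),observe()['qpos'])
```

```text
[-223.27306633  -28.01915872   39.29121518] [-0.32998827  0.34602459  0.04602949  1.72624401 -0.01781683  1.07007941
  1.11863272]
```

```bash
python3 -m pendant '[{"dx":-15,"dy":-2,"dz":0,"ax":0,"ay":0,"az":0,"claw":55},{"dx":-45,"dy":-6,"dz":0,"ax":0,"ay":0,"az":0,"claw":55},{"dx":-80,"dy":-10,"dz":0,"ax":0,"ay":0,"az":0,"claw":55},{"dx":-115,"dy":-14,"dz":0,"ax":0,"ay":0,"az":0,"claw":55},{"dx":-150,"dy":-19,"dz":5,"ax":0,"ay":0,"az":0,"claw":55},{"dx":-180,"dy":-23,"dz":15,"ax":0,"ay":0,"az":0,"claw":55},{"dx":-205,"dy":-26,"dz":25,"ax":0,"ay":0,"az":0,"claw":55},{"dx":-220,"dy":-28,"dz":35,"ax":0,"ay":0,"az":0,"claw":55},{"dx":-223,"dy":-28,"dz":40,"ax":0,"ay":0,"az":0,"claw":55},{"dx":-223,"dy":-28,"dz":40,"ax":0,"ay":0,"az":0,"claw":55}]'
python3 - <<'E'
from h import *
f=eyes.grab_frame("wrist"); cv2.imwrite("pics/w7.png",f["image"]); np.savez("w7.npz",**f)
crop(f,220,150,130,130,5,"w7c.png"); print(observe()['position'],proj(f,[.476,-.112,.0955]))
E
```

```text
clock: 9.07
position: [0.4751, -0.1126, 0.2482]
tool_rot: [-3.139, 0.0, 1.395]
force: [-0.1, 0.2, -0.4]
grip_width: 0.0549
[ 0.47587915 -0.11155316  0.24889895] [280.9891089  200.92343878]
```

View pics/w7.png

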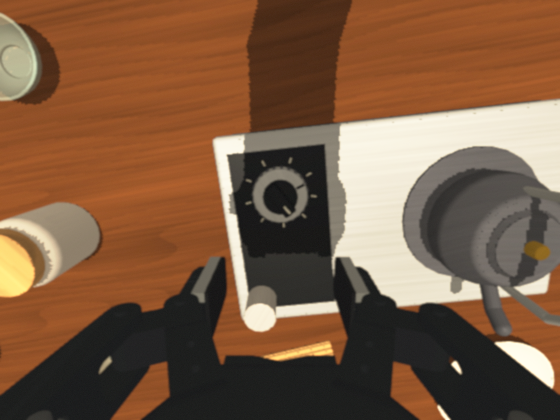

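View pics/w7c.png

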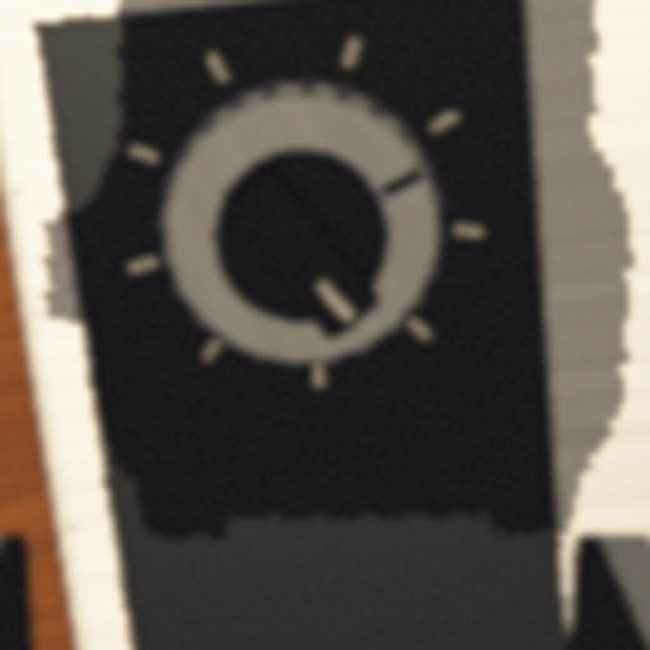

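The knob ring is centred at crop (301,223), i.e. image (280,195). The white line runs from crop (318,283) to (350,320), and the black mark is at (402,183).

Run:
```python
from h import *
f=dict(np.load("w7.npz")); f={k:(v if v.ndim else float(v)) for k,v in f.items()}
g=cv2.cvtColor(f["image"],cv2.COLOR_BGR2GRAY)
P=lambda x,y,z:onz(f,220+x/5,150+y/5,z)
c=P(301.5,224,.070); print("centre",c, "foot centre",P(302,235,.0755))
# automatic ring centre: mid of outer boundary
E=np.array([P(x,y,.07)[:2] for x,y in((163,222),(440,225),(302,85),(302,363),(203,125),(403,320))]); print("mean LR",(E[0]+E[1])/2,(E[2]+E[3])/2, np.linalg.norm(E[0]-E[1]),np.linalg.norm(E[2]-E[3]))
a=P(318,283,.0955);b=P(350,320,.0955); print("line",a,b,"dir",np.degrees(np.arctan2(*(b-a)[[1,0]])), "from centre",np.degrees(np.arctan2(*((a+b)/2-c)[[1,0]])), np.linalg.norm(((b)-c)[:2]))
m=P(402,183,.07); print("mark",np.degrees(np.arctan2(*(m-c)[[1,0]])))
print(observe()['tool_rot'])
```

```text
centre [ 0.47525118 -0.11255712  0.07      ] foot centre [ 0.47644521 -0.11266305  0.0755    ]
mean LR [ 0.47514202 -0.1125324 ] [ 0.47609087 -0.11259446] 0.060613161958982795 0.06224644030720452
line [ 0.48232071 -0.11041351  0.0955    ] [ 0.49120207 -0.10529194  0.0955    ] dir 29.970565676951338 from centre 22.230572030608847 0.01752750927343696
mark 102.59672918384157
[-3.13992696e+00 -3.41940339e-06  1.39624325e+00]
```

```bash
python3 -m pendant '[{"dx":0,"dy":0,"dz":5,"ax":0,"ay":0,"az":-4,"claw":45},{"dx":0,"dy":0,"dz":15,"ax":0,"ay":0,"az":-10,"claw":45},{"dx":0,"dy":0,"dz":30,"ax":0,"ay":0,"az":-16,"claw":45},{"dx":0,"dy":0,"dz":45,"ax":0,"ay":0,"az":-22,"claw":45},{"dx":0,"dy":0,"dz":60,"ax":0,"ay":0,"az":-28,"claw":45},{"dx":0,"dy":0,"dz":70,"ax":0,"ay":0,"az":-33,"claw":45},{"dx":0,"dy":0,"dz":78,"ax":0,"ay":0,"az":-37,"claw":45},{"dx":0,"dy":0,"dz":78,"ax":0,"ay":0,"az":-37,"claw":45}]'
python3 - <<'E'
from h import *
f=eyes.grab_frame("wrist"); cv2.imwrite("pics/w8.png",f["image"]); np.savez("w8.npz",**f)
crop(f,200,130,160,160,4,"w8c.png"); print(observe()['position'],proj(f,[.476,-.1126,.0955]))
E
```

```text
clock: 9.78
position: [0.4761, -0.1105, 0.1705]
tool_rot: [-3.14, -0.001, 2.048]
force: [-0.5, -0.2, -0.0]
grip_width: 0.0449
[ 0.47640174 -0.11072122  0.17137113] [277.90029753 223.23287287]
```

View pics/w8.png

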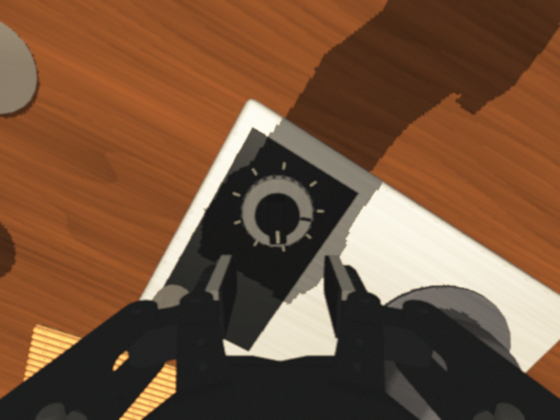

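View pics/w8c.png

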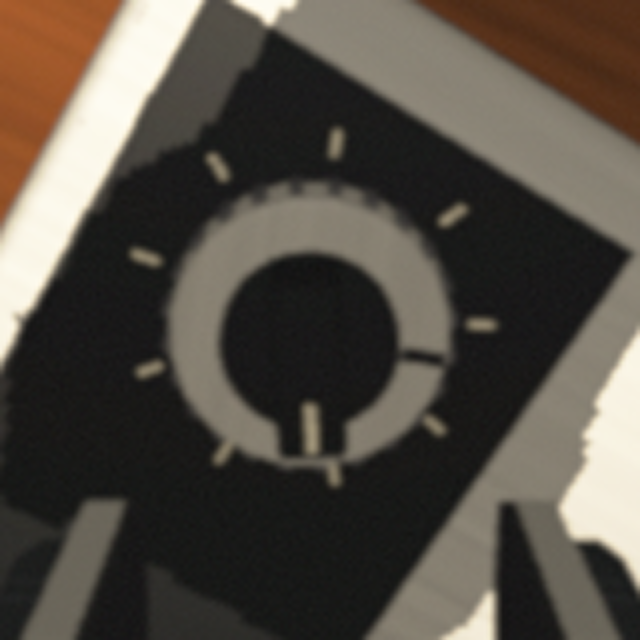

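Run:
```python
from h import *
f=dict(np.load("w8.npz")); f={k:(v if v.ndim else float(v)) for k,v in f.items()}
P=lambda x,y,z:onz(f,200+x/4,130+y/4,z)
q=[P(167,324,.07),P(452,324,.07),P(310,182,.07),P(310,467,.07)]
c=np.r_[((q[0]+q[1])/2)[:2]]; c2=((q[2]+q[3])/2)[:2]; print(c,c2,np.linalg.norm(q[0]-q[1]),np.linalg.norm(q[2]-q[3]))
e=P(312,457,.0955); e0=P(312,405,.0955); print("end",e,np.degrees(np.arctan2(*(e-e0)[[1,0]])))
d=np.radians(np.degrees(observe()['tool_rot'][2])-90); bar=e[:2]-.018*np.array([np.cos(d),np.sin(d)]); print("axis from bar",bar)
ft=[P(220,340,.0755),P(399,340,.0755)]; print("foot",(ft[0]+ft[1])/2,np.linalg.norm(ft[0]-ft[1]))
C=np.mean([c,c2,bar],0); print(C,"shift",tgt([*C,.0795]),"mark",np.degrees(np.arctan2(*(P(423,357,.07)[:2]-C)[::-1])))
st=observe();print(st['force'],st['moment'],np.degrees(st['tool_rot'][2]),st['qpos'][6])
```

```text
[ 0.47404418 -0.11426498] [ 0.47506256 -0.11362319] 0.05997218638438939 0.062395345671511775
end [ 0.49126033 -0.10465227  0.0955    ] 27.257835587027554
axis from bar [ 0.47522764 -0.11283476]
foot [ 0.47569941 -0.11336871  0.0755    ] 0.03695719345890351
[ 0.47477813 -0.11357431] shift [-1.88593861 -2.68995941 91.87103668] mark 102.5038047831528
[ 0.00461516  0.22077733 -0.05451775] [-0.00899664 -0.02961423 -0.01534874] 117.03806987816262 2.1446718316477953
```

```bash
python3 -m pendant '[{"dx":-1.7,"dy":-1.8,"dz":15,"ax":0,"ay":0,"az":0,"claw":45},{"dx":-1.7,"dy":-1.8,"dz":35,"ax":0,"ay":0,"az":0,"claw":45},{"dx":-1.7,"dy":-1.8,"dz":55,"ax":0,"ay":0,"az":0,"claw":40},{"dx":-1.7,"dy":-1.8,"dz":72,"ax":0,"ay":0,"az":0,"claw":35},{"dx":-1.7,"dy":-1.8,"dz":84,"ax":0,"ay":0,"az":0,"claw":32},{"dx":-1.7,"dy":-1.8,"dz":89,"ax":0,"ay":0,"az":0,"claw":32},{"dx":-1.7,"dy":-1.8,"dz":91,"ax":0,"ay":0,"az":0,"claw":32},{"dx":-1.7,"dy":-1.8,"dz":91,"ax":0,"ay":0,"az":0,"claw":32}]' 20
python3 - <<'E'
from h import *
f=eyes.grab_frame("wrist"); np.savez("w9.npz",**f)
crop(f,180,150,200,150,4,"w9c.png"); 
f=eyes.grab_frame("scene"); crop(f,190,180,130,110,6,"s9.png"); st=observe();print(st['position'],np.degrees(st['tool_rot']),st['force'],st['moment'])
E
```

```text
clock: 10.5
position: [0.4759, -0.1138, 0.081]
tool_rot: [3.141, 0.0, 2.042]
force: [-0.2, -0.3, -0.6]
grip_width: 0.0319
[ 0.47600349 -0.11397108  0.0814514 ] [1.79947067e+02 3.85925572e-02 1.16994801e+02] [-0.43244327  0.67963772  0.57100308] [ 0.02164463  0.07037621 -0.03617519]
```

View pics/w9c.png

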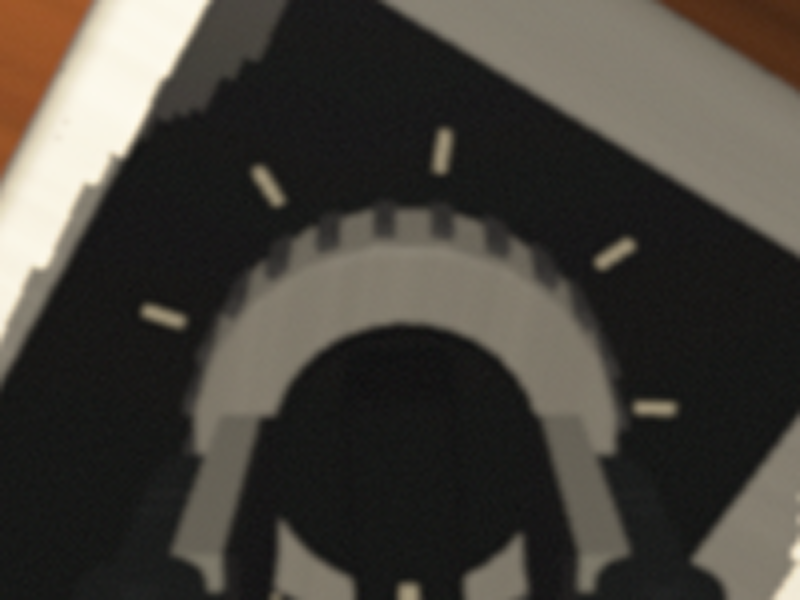

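View pics/s9.png

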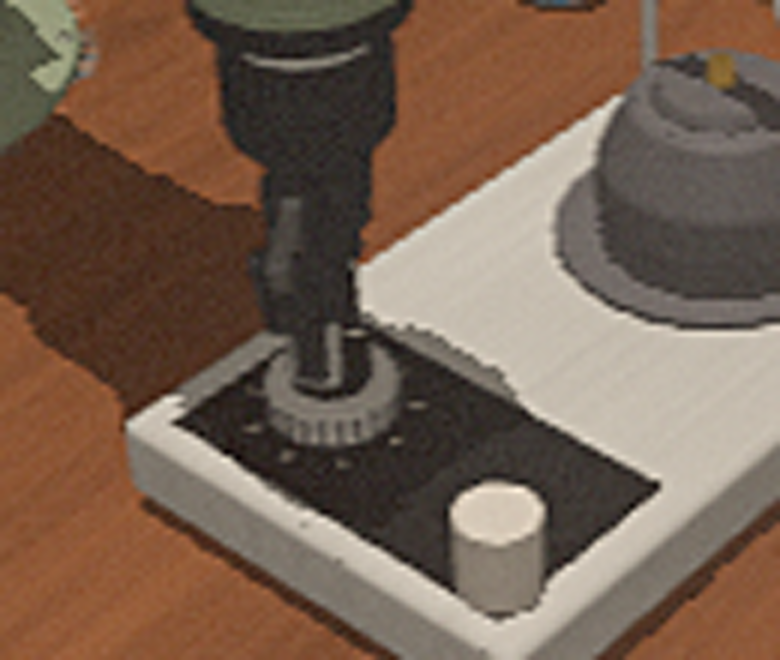

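The fingers straddle the bar with about 1 mm of offset, clear of the ring. I'll shift +1 mm and close.

```bash
python3 -m pendant '[{"dx":1,"dy":0,"dz":0,"ax":0,"ay":0,"az":0,"claw":32},{"dx":1,"dy":0,"dz":0,"ax":0,"ay":0,"az":0,"claw":20},{"dx":1,"dy":0,"dz":0,"ax":0,"ay":0,"az":0,"claw":14},{"dx":1,"dy":0,"dz":0,"ax":0,"ay":0,"az":0,"claw":5},{"dx":1,"dy":0,"dz":0,"ax":0,"ay":0,"az":0,"claw":5},{"dx":1,"dy":0,"dz":0,"ax":0,"ay":0,"az":0,"claw":5}]' 50
python3 - <<'E'
from h import *
f=eyes.grab_frame("wrist"); crop(f,180,150,200,150,4,"w10c.png"); 
for _ in range(4):
    eyes.grab_frame("top"); st=observe();print(st['position'],np.degrees(st['tool_rot']),st['force'],st['moment'],st['joint_efforts'][6])
E
```

```text
clock: 11.1
position: [0.4753, -0.1134, 0.0812]
tool_rot: [3.141, 0.001, 2.042]
force: [-2.1, -1.5, 10.7]
grip_width: 0.0127
[ 0.47530883 -0.11337848  0.08118473] [1.79965576e+02 3.59313329e-02 1.17008757e+02] [-2.13708585 -0.9081848   9.34123282] [-0.10343232  0.42091186  0.01879949] -0.02681438229046762
[ 0.47533264 -0.11338163  0.08118066] [1.79963560e+02 3.58356143e-02 1.17007900e+02] [-1.03337904 -0.80625966 10.94362686] [-0.11771108  0.42862597  0.02882985] -0.026872067246586084
[ 0.47536186 -0.11338402  0.08120538] [1.79959832e+02 3.87618102e-02 1.17008810e+02] [-1.85916655 -0.62563814 10.45875857] [-0.14002786  0.39386405  0.01203711] -0.02713200228754431
[ 0.47534285 -0.11338188  0.08119833] [1.79962033e+02 3.69906718e-02 1.17009028e+02] [-2.39085148 -0.72292694 10.60271305] [-0.18547401  0.29477577  0.05362106] -0.026686631608754396
```

View pics/w10c.png

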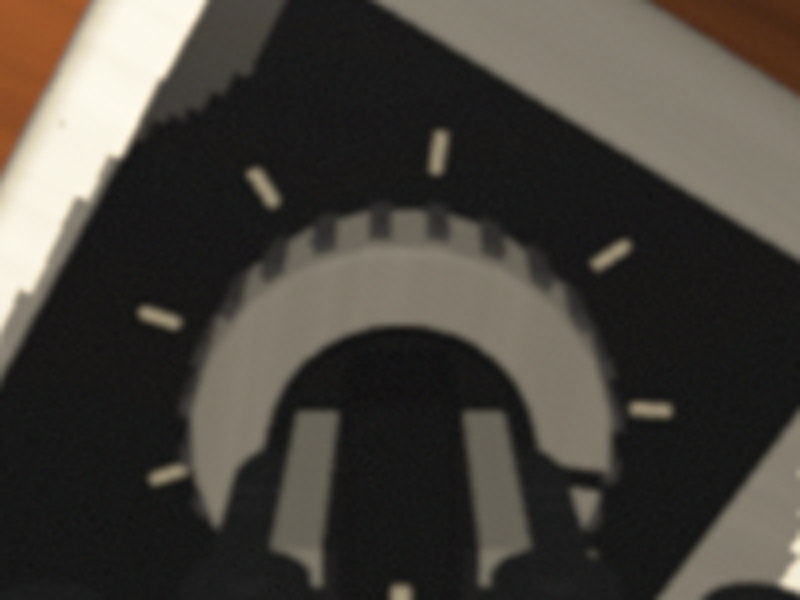

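Closing pushed about 10 N down on the inner knob, so I'll relieve that by 0.5 mm and then start turning gently.

```bash
python3 -m pendant '[{"dx":0,"dy":0,"dz":-0.5,"ax":0,"ay":0,"az":0,"claw":5},{"dx":0,"dy":0,"dz":-0.5,"ax":0,"ay":0,"az":0,"claw":5}]'
cat > o.py <<'E'
from h import *
st=observe(); print("t",round(st['clock'],2),"yaw %.2f"%np.degrees(st['tool_rot'][2]),"F",st['force'].round(1),"M",np.round(st['moment'],3),"t7 %.4f"%st['joint_efforts'][6],"p",st['position'].round(4))
E
python3 o.py
python3 -m pendant '[{"dx":0,"dy":0,"dz":0,"ax":0,"ay":0,"az":2,"claw":5},{"dx":0,"dy":0,"dz":0,"ax":0,"ay":0,"az":4,"claw":5},{"dx":0,"dy":0,"dz":0,"ax":0,"ay":0,"az":6,"claw":5},{"dx":0,"dy":0,"dz":0,"ax":0,"ay":0,"az":8,"claw":5}]'; python3 o.py
python3 -m pendant '[{"dx":0,"dy":0,"dz":0,"ax":0,"ay":0,"az":2,"claw":5},{"dx":0,"dy":0,"dz":0,"ax":0,"ay":0,"az":4,"claw":5},{"dx":0,"dy":0,"dz":0,"ax":0,"ay":0,"az":6,"claw":5}]'; python3 o.py
```

```text
clock: 11.52
position: [0.4753, -0.1133, 0.0813]
tool_rot: [3.141, 0.0, 2.042]
force: [0.9, -2.0, 0.9]
grip_width: 0.0125
t 11.52 yaw 117.01 F [ 0.9 -2.   0.9] M [-0.383 -0.186  0.022] t7 -0.0193 p [ 0.4753 -0.1133  0.0813]
clock: 11.85
position: [0.4752, -0.1132, 0.0813]
tool_rot: [3.141, 0.0, 1.901]
force: [0.4, -1.4, 2.0]
grip_width: 0.0125
t 11.85 yaw 108.92 F [ 0.4 -1.4  2. ] M [-0.15  -0.102  0.073] t7 0.9781 p [ 0.4752 -0.1132  0.0813]
clock: 12.1
position: [0.4752, -0.1131, 0.0813]
tool_rot: [3.141, 0.0, 1.796]
force: [0.3, -0.4, 1.9]
grip_width: 0.0126
t 12.1 yaw 102.93 F [ 0.3 -0.4  1.9] M [ 0.041 -0.076  0.034] t7 0.9712 p [ 0.4752 -0.1131  0.0813]
```

```bash
for i in 1 2 3; do python3 -m pendant '[{"dx":0,"dy":0,"dz":0,"ax":0,"ay":0,"az":1,"claw":5},{"dx":0,"dy":0,"dz":0,"ax":0,"ay":0,"az":2,"claw":5}]'>/dev/null; python3 o.py;done
```

```text
t 12.27 yaw 101.00 F [0.6 0.1 4.1] M [ 0.158 -0.041 -0.024] t7 0.3035 p [ 0.4752 -0.1131  0.0812]
t 12.43 yaw 98.97 F [-0.1  1.3  5.3] M [ 0.294 -0.003  0.025] t7 0.5088 p [ 0.4751 -0.113   0.0812]
t 12.6 yaw 96.97 F [-0.5  1.9  5.7] M [ 0.363 -0.035  0.04 ] t7 0.4679 p [ 0.4752 -0.113   0.0812]
```

```bash
for i in 1 2 3; do python3 -m pendant '[{"dx":0,"dy":0,"dz":0,"ax":0,"ay":0,"az":1,"claw":5},{"dx":0,"dy":0,"dz":0,"ax":0,"ay":0,"az":2,"claw":5}]'>/dev/null; python3 o.py;done
```

```text
t 12.77 yaw 94.97 F [-0.1  1.6  6.1] M [ 0.412 -0.029  0.101] t7 0.4664 p [ 0.4751 -0.113   0.0812]
t 12.93 yaw 92.97 F [-0.6  1.4  5.7] M [ 0.491 -0.053  0.051] t7 0.4654 p [ 0.4752 -0.1129  0.0813]
t 13.1 yaw 90.97 F [0.3 1.6 7.3] M [0.589 0.    0.007] t7 0.4646 p [ 0.4752 -0.1129  0.0812]
```

```bash
for i in 1 2 3; do python3 -m pendant '[{"dx":0,"dy":0,"dz":0,"ax":0,"ay":0,"az":1,"claw":5},{"dx":0,"dy":0,"dz":0,"ax":0,"ay":0,"az":2,"claw":5}]'>/dev/null; python3 o.py;done
```

```text
t 13.27 yaw 88.97 F [1.  2.7 6.5] M [ 0.672 -0.048  0.032] t7 0.4639 p [ 0.4751 -0.1129  0.0812]
t 13.43 yaw 86.98 F [-0.9  3.3  6.4] M [ 0.681 -0.063  0.054] t7 0.4631 p [ 0.4752 -0.1128  0.0812]
t 13.6 yaw 84.98 F [-0.4  2.2  6.3] M [ 0.728 -0.027  0.013] t7 0.4623 p [ 0.4752 -0.1128  0.0812]
```

```bash
python3 -m pendant '[{"dx":0,"dy":0,"dz":0,"ax":0,"ay":0,"az":1,"claw":5},{"dx":0,"dy":0,"dz":0,"ax":0,"ay":0,"az":2,"claw":5}]'>/dev/null; python3 o.py
```

```text
t 13.77 yaw 82.98 F [0.7 3.7 6.6] M [ 0.742 -0.056  0.033] t7 0.4616 p [ 0.4752 -0.1127  0.0812]
```

```bash
for i in 1 2 3; do python3 -m pendant '[{"dx":0,"dy":0,"dz":0,"ax":0,"ay":0,"az":1,"claw":5},{"dx":0,"dy":0,"dz":0,"ax":0,"ay":0,"az":2,"claw":5}]'>/dev/null; python3 o.py;done
```

```text
t 13.93 yaw 80.98 F [0.3 3.5 5.8] M [0.799 0.011 0.048] t7 0.4610 p [ 0.4752 -0.1127  0.0812]
t 14.1 yaw 78.99 F [0.6 2.9 6. ] M [ 0.811 -0.033  0.049] t7 0.4602 p [ 0.4752 -0.1126  0.0812]
t 14.27 yaw 76.99 F [-0.1  4.1  6.6] M [ 0.928 -0.021  0.017] t7 0.4585 p [ 0.4752 -0.1126  0.0812]
```

```bash
for i in 1 2 3; do python3 -m pendant '[{"dx":0,"dy":0,"dz":0,"ax":0,"ay":0,"az":1,"claw":5},{"dx":0,"dy":0,"dz":0,"ax":0,"ay":0,"az":2,"claw":5}]'>/dev/null; python3 o.py;done
```

```text
t 14.43 yaw 74.99 F [-0.5  3.2  6.1] M [ 0.963 -0.076  0.098] t7 0.3964 p [ 0.4752 -0.1126  0.0812]
t 14.6 yaw 73.00 F [-0.3  4.6  6.4] M [ 1.027 -0.083  0.183] t7 0.2884 p [ 0.4752 -0.1126  0.0812]
t 14.77 yaw 71.00 F [-0.1  4.4  7.1] M [ 1.049 -0.107  0.219] t7 0.2884 p [ 0.4752 -0.1125  0.0812]
```

Torque on joint 7 and Mz both changed by about 0.17 N m between yaw 76 and 73°, so the stop was met at about 74.5–75°. I'm now roughly 3.5–4° into it, so I'll push about 6° more.

```bash
for i in 1 2 3; do python3 -m pendant '[{"dx":0,"dy":0,"dz":0,"ax":0,"ay":0,"az":1,"claw":5},{"dx":0,"dy":0,"dz":0,"ax":0,"ay":0,"az":2,"claw":5}]'>/dev/null; python3 o.py;done
python3 - <<'E'
from h import *
f=eyes.grab_frame("wrist"); crop(f,180,150,200,150,4,"w11c.png"); np.savez("w11.npz",**f)
E
```

```text
t 14.93 yaw 69.01 F [-0.3  4.   6.7] M [ 1.135 -0.139  0.218] t7 0.2835 p [ 0.4752 -0.1125  0.0812]
t 15.1 yaw 67.01 F [1.  5.  6.4] M [ 1.166 -0.125  0.256] t7 0.2776 p [ 0.4752 -0.1125  0.0812]
t 15.27 yaw 65.01 F [0.6 4.9 6.3] M [ 1.266 -0.174  0.212] t7 0.2719 p [ 0.4752 -0.1124  0.0812]
```

View pics/w11c.png

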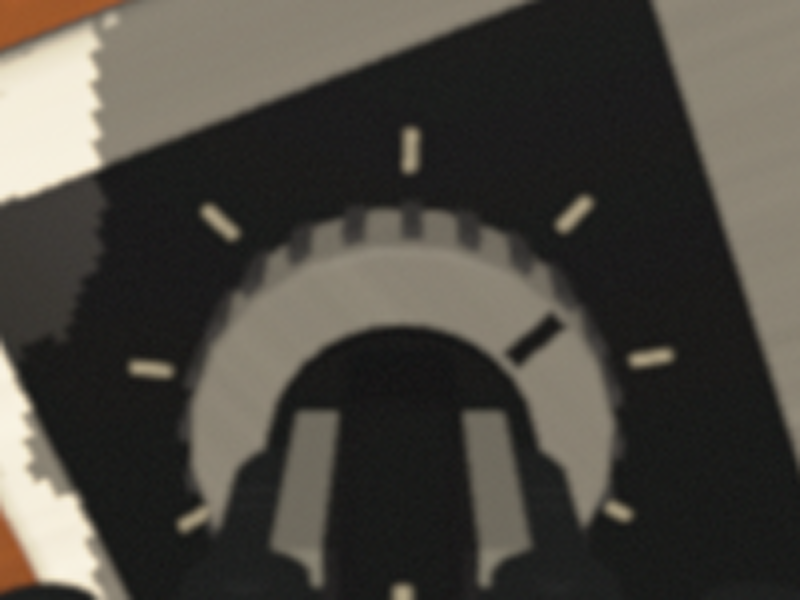

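```bash
python3 -m pendant '[{"dx":0,"dy":0,"dz":0,"ax":0,"ay":0,"az":0,"claw":16},{"dx":0,"dy":0,"dz":0,"ax":0,"ay":0,"az":0,"claw":22},{"dx":0,"dy":0,"dz":0,"ax":0,"ay":0,"az":0,"claw":32},{"dx":0,"dy":0,"dz":0,"ax":0,"ay":0,"az":0,"claw":36},{"dx":0,"dy":0,"dz":0,"ax":0,"ay":0,"az":0,"claw":36}]'; python3 o.py
python3 -m pendant '[{"dx":0,"dy":0,"dz":-5,"ax":0,"ay":0,"az":0,"claw":36},{"dx":0,"dy":0,"dz":-15,"ax":0,"ay":0,"az":0,"claw":36},{"dx":0,"dy":0,"dz":-30,"ax":0,"ay":0,"az":0,"claw":36},{"dx":0,"dy":0,"dz":-50,"ax":0,"ay":0,"az":0,"claw":36},{"dx":0,"dy":0,"dz":-70,"ax":0,"ay":0,"az":0,"claw":36},{"dx":0,"dy":0,"dz":-85,"ax":0,"ay":0,"az":0,"claw":36},{"dx":0,"dy":0,"dz":-90,"ax":0,"ay":0,"az":0,"claw":36},{"dx":0,"dy":0,"dz":-90,"ax":0,"ay":0,"az":0,"claw":36}]'
python3 - <<'E'
from h import *
f=eyes.grab_frame("wrist"); crop(f,200,130,160,160,4,"w12c.png"); np.savez("w12.npz",**f)
f=eyes.grab_frame("scene"); cv2.imwrite("pics/s12.png",f["image"])
E
```

```text
clock: 15.73
position: [0.4749, -0.1133, 0.0811]
tool_rot: [-3.141, 0.0, 1.135]
force: [0.4, -1.0, 0.4]
grip_width: 0.036
t 15.73 yaw 65.02 F [ 0.4 -1.   0.4] M [-0.007 -0.026  0.047] t7 0.0013 p [ 0.4749 -0.1133  0.0811]
clock: 16.4
position: [0.4757, -0.1132, 0.1727]
tool_rot: [3.139, -0.001, 1.135]
force: [0.3, -0.2, -0.4]
grip_width: 0.0359
```

View pics/w12c.png

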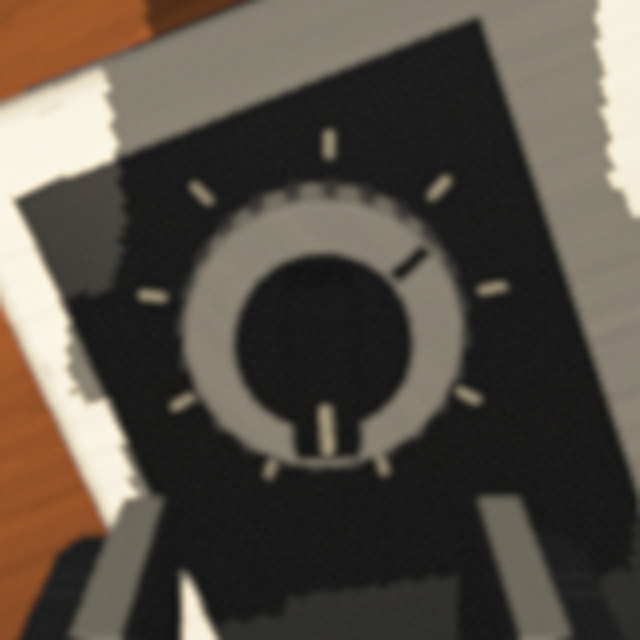

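View pics/s12.png

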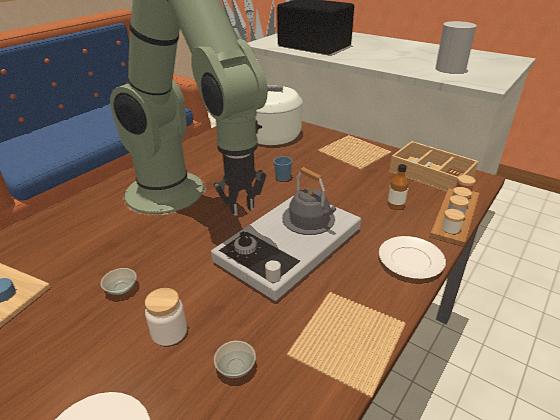

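Run:
```python
from h import *
for n,(x0,y0),(mx,my) in(("w8.npz",(268,228),(423,357)),("w12.npz",(272,228),(411,262))):
    f=dict(np.load(n)); f={k:(v if v.ndim else float(v)) for k,v in f.items()}
    g=cv2.cvtColor(f["image"],cv2.COLOR_BGR2GRAY).astype(float)
    C=[]
    for y in range(233,242):
        r=g[y,x0:x0+18]; 
        i=np.arange(4,14); w=np.clip(r[i]-r[i].min()-20,0,None); c=(w*i).sum()/w.sum()+x0; C.append(onz(f,c,y,.0955)[:2])
    C=np.array(C); d=np.polyfit(np.arange(len(C)),C,1)[0]; a=np.degrees(np.arctan2(d[1],d[0]))
    # bar side edges on the lit ring at bottom
    V=f["view"]; camx=np.degrees(np.arctan2(V[0,1],V[0,0]))
    m=onz(f,200+mx/4,130+my/4,.07)[:2]; ax=np.array([.4755,-.1132])
    far=np.degrees(np.arctan2(*(C.mean(0)-ax)[::-1]))
    print(n,"line dir %.2f"%a,"tool yaw(cam) %.2f"%camx,"line+90-yaw %.2f"%(a+90-camx),"from axis %.2f"%far,"mark %.2f"%np.degrees(np.arctan2(*(m-ax)[::-1])))
f=eyes.grab_frame("wrist");
```

```text
w8.npz line dir 30.33 tool yaw(cam) 117.35 line+90-yaw 2.98 from axis 26.67 mark 104.35
w12.npz line dir -20.68 tool yaw(cam) 65.05 line+90-yaw 4.27 from axis -20.10 mark 103.86
```

Run:
```python
import cv2,numpy as np
for n in("w9c","w10c","w11c"):
    g=cv2.cvtColor(cv2.imread(f"pics/{n}.png"),cv2.COLOR_BGR2GRAY).astype(float)
    out=[]
    for y in(588,592,596):
        r=g[y,375:430]; w=np.clip(r-r.min()-25,0,None); out.append(375+(w*np.arange(55)).sum()/w.sum())
    # pads' bright strips at y=430
    L=g[440,270:350];Rr=g[440,450:540]; f=lambda v,o:o+(np.clip(v-60,0,None)*np.arange(len(v))).sum()/np.clip(v-60,0,None).sum()
    print(n,np.round(out,1),f(L,270),f(Rr,450))
```

```text
w9c [408.3 408.3 408.4] nan nan
w10c [400.5 400.5 400.5] 312.56288659793813 490.7117117117117
w11c [402.3 402.3 402.3] 312.63317125877904 489.73700623700626<stdin>:8: RuntimeWarning: invalid value encountered in scalar divide
```

The outer mark hasn't moved (104.4° then 103.9°). Last, a check of the kettle and bystanders.

Run:
```python
from h import *
t=eyes.grab_frame("top"); cv2.imwrite("pics/t13.png",t["image"]); a=cv2.imread("pics/scene0.png"); s=eyes.grab_frame("scene")
crop(s,260,150,110,110,5,"s13.png")
```

```text
(no output)
```

View pics/t13.png

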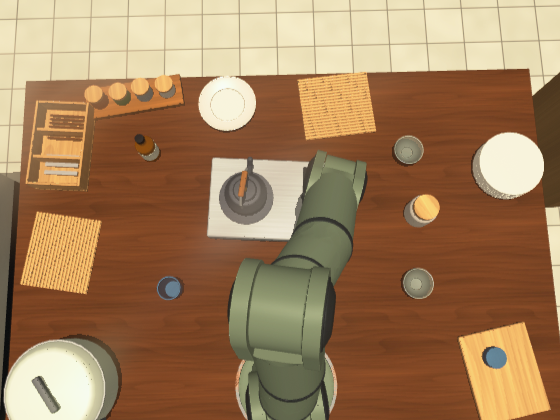

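View pics/s13.png

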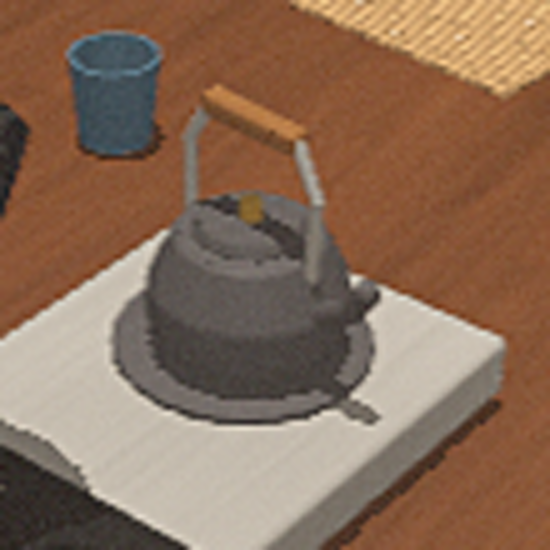

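The kettle stands upright in the middle of the disc (disc at (246,197) in the top view). The bottle, cup, dishes, jar and tin are where they were. I'll hand in.

```bash
python3 -c "
from workcell import job_done,observe
print(observe()['clock']); print(job_done())"
```

```text
16.65
the job is handed in; nothing more can be done
None
```

I put the kettle on the middle of the hotplate disc, then turned the inner knob clockwise into its stop, let go and backed off. I handed in at 16.65 s.

- **Kettle:** it stands upright, and I aimed it to within about 1 mm of the disc centre. By eye in the last pictures it is centred, and the cup, bottle, dishes, jar and tin are where they were.
- **Inner knob:** I turned the tool 52° in all. The turning torque rose by about 0.17 N m between tool angles of 76° and 73°, and I stopped at 65°.
- **Stop travel:** I estimate 8 to 10°, most likely about 9°, so slightly short of ten. It can't be pinned down better because two readings disagree. The picture under load suggests the bar lagged the fingers by up to about 2°. The white-line angle after release suggested up to about 4°, but that reading was already about 3° off before I gripped the knob.
- **Outer knob:** its mark read 104.4° before and 103.9° after, which is unmoved within measuring error. The fingers stayed about 11 mm above it.
- **Forces:** gripping the inner knob pushed down on it with about 10 N, which I eased before turning. It was about 6 N while turning.

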